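# Turn the chopping board over against the splash guard

## Task

Turn the two-coloured chopping board over so that its green side is up. Push it across the worktop and up the curved splash guard until it leans there, then tip it back over past upright and let it down gently, without letting it slap, so that it ends lying flat on the worktop close in front of the guard, square to it. Leave the soap, the detergent and the cup standing where they are.

Things in the scene. Friction and masses are not known exactly. Their poses are not given: they have to be found in the camera images.
- board: Loose square-edged plastic chopping board, 140 mm (its x) by 170 mm (y) by 10 mm thick, 0.16 to 0.29 kg, friction on worktop and guard 0.45 to 0.63. Origin at its centre. +z face red (up at the start), -z face green. At the start its x axis points away from the robot, within 0.2 rad of the guard's x, its far long edge 10 to 50 mm short of the guard. Too wide to grip flat.
- board_far (a point): Point in the middle of the board's far long edge (board x = +70 mm, mid-thickness), next to the guard at the start. Pushed squarely and slowly (40 mm/s) at two points of the opposite, near edge, the board climbs the guard with this edge while the near edge stays on the worktop; the push takes some 5 to 20 N on the way, where it drags or sticks a little.
- guard: Fixed steel splash guard, 360 mm long (its y), 90 mm high. Origin on the worktop, mid-length, on the foot line where its front rises; x points away from the robot square to the guard, z up. The hollow front rises ever more steeply: 8 mm behind the foot line at 3 mm height, 20 mm at 12, 33 mm at 25, 44 mm at 40, 52 mm at 55, 58 mm at 70 and 64 mm at the top edge (74 degrees there).
- guard_top (a point): Middle of the guard's top front edge, 64 mm behind the foot line, 90 mm high. The strip is 6 mm thick; the space behind and above is free. With its lower edge pushed to within 10 mm of the foot line the board leans on this edge at about 52 to 56 degrees to the worktop and stays when let go, its raised edge about 115 mm high, its uppermost 25 to 30 mm clear above the guard.
- soap: Bystander: green pump bottle of soap, 68 mm across, 193 mm high, origin at the centre of its underside. To be left alone.
- detergent: Bystander: orange bottle of detergent, 62 mm across, 180 mm high, origin at the centre of its underside. To be left alone.
- cup: Bystander: yellow cup, 76 mm across, 85 mm high, origin at the centre of its underside. To be left alone.

How it is judged:
By the outcome, as a careful person would: the job done as asked, in the order asked, and still so for the second after the job is handed in, with the robot touching nothing.
It also fails if it takes over 72 s, if anything falls off the work surface, if the arm or the gripper's body presses on something with over 40 N, if the wrist force passes 120 N, or if a joint passes its speed limit or range.

## Robot

A 6-joint arm with a two-finger parallel gripper is mounted at the origin on the work surface. World frame = base frame: x ahead of the robot, y to its left, z up, the work surface at z = 0. Lengths are in m, angles in rad, forces in N, time in s.
With the tool pointing down it reaches from about 0.35 to 0.775 m from the base axis. Payload 5.5 kg.
Tool frame: the origin (TCP) lies at the very end of the fingers, on their centre line; the grasp point (between the pads) lies 19 mm behind it; z points along the fingers, y is the line along which they close (so a half turn about z gives the same grasp; the last joint's range is limited). The gripper opens to 85 mm and grips with 20 to 120 N. Pads are 22 mm wide; open, the fingers measure 114 mm over their backs; the gripper's body (76 mm by 85 mm) begins 54 mm behind the grasp point. The pads swing forward as they close: fully open they stand 13 mm farther back than shut.
Start: joints at [1.192, 0.313, 0.046, 1.304, 0, 1.431], TCP at [0.136, 0.559, 0.205] pointing down, gripper open.
Joint ranges: [-2.76, 2.76], [-0.86, 1.69], [-1.03, 1.26], [-2.2, 2.34], [-1.47, 1.5], [-3.14, 3.14]. Speed limits (rad/s): [2.57, 2.57, 3.14, 3.14, 3.14, 3.14].

## Interface

Orientations are given as a rotation vector (axis times angle).
In Python, from cell import r gives the robot as it stands.
- The arm moves only by the tool send_rows, never from a script. Its argument "moves" is one flat list of numbers, 5 for each row, row after row: the shift along the tool's x, y, z in mm, then the turn about the tool's z in degrees, then the closure, from 0 (fully open) to 1 (shut). A call has 1 to 20 rows; each row is the pose to reach, as a shift and turn from the pose commanded when the call began, along the tool's axes at that moment; what a row does not reach only later rows make up. A row lasts 1/8 s, in which the tool goes at most 62.5 mm and 10.7 degrees, less where a joint would pass 70% of its speed; a pose out of reach is approached as far as the arm can. A call with a gripper value outside its range is refused whole. The fingers move at their own pace and stop on an object; "newtons" is the grip in N (left out, the last holds). Time passes only in rows, so rows that repeat a pose let the fingers close. It gives the time, the measured TCP pose, the force, the opening and the grip force at its end, in the units of the state.
- r.get_obs(): the state, without advancing time (a new reading comes with each control period).
- r.capture(name): name is "side" or "top" or "wrist"; returns the picture (400x640x3 uint8, red, green, blue); there is no depth.
- r.calibration(name): a dict with "K" (3x3 intrinsics, pixels), "camera_from_world" (4x4, takes a point from world to camera coordinates); the wrist camera has in their place "tool_from_camera" (4x4, takes a point from camera to tool coordinates, whose origin is the TCP and whose axes are the flange's). Camera axes: x right, y up, looking along -z (the intrinsics and any distortion apply to the point x, -y, -z); pixel columns grow to the right and rows downward; lengths in m; the calibration is good to about 2 mm. A picture is of the moment at which its call begins: read the wrist's pose just before it. calibration takes no time and is no camera call.
- r.close_job(): hands the job in; it is judged then, once.
The state is a dict: "t": time; "joints": joint angles; "joint_vel": joint speeds; "joint_torque": joint torques, N m; "position": TCP position; "ee_rot": TCP orientation; "wrist_force": force on the tool from outside, world axes, zero at the start; "wrist_torque": the same for the moment, N m; "opening": finger opening in m; "grip_force": force on a finger pad.
Only numpy, scipy, OpenCV 4.12 (cv2) and the standard library are available. Lean on these libraries where they do the work, as an engineer would, in place of code of your own. Each camera call takes 0.05 s, during which the arm holds its last target. There are 200 camera calls.

## Working session

There is one attempt and no reset: what is moved stays moved. The work goes in short steps, Python scripts to look and compute and a tool call to move; the robot and the scene stay as the last step left them, time stands still between calls to the robot, and variables do not carry over. Pictures are saved under pics/ and viewed, at most 10 in all, crops included, and the job is handed in when it is done.

Besides the shell and the picture viewer there is one more tool, called as name(argument=value, ...) on one line, values as JSON. send_rows: Moves the arm, as the interface text tells. Its arguments: {"type":"object","properties":{"moves":{"type":"array"},"newtons":{"type":"number"}},"required":["moves"]}

```bash
ls; mkdir -p pics
python3 - <<'E'
from cell import r
import cv2
o=r.get_obs(); print({k:o[k] for k in('t','position','ee_rot','opening')})
for n in('side','top'):
    cv2.imwrite(f'pics/{n}0.png',r.capture(n)[:,:,::-1]); c=r.calibration(n);print(n,c)
print(r.calibration('wrist'))
E
```

```text
pics
{'t': 0.0, 'position': array([0.13579886, 0.5581573 , 0.20442745]), 'ee_rot': array([-3.74154880e-01, -3.11876458e+00,  2.73773247e-03]), 'opening': 0.08519966207069808}
side {'K': array([[435.6702653 ,   0.        , 309.99938816],
       [  0.        , 435.6702653 , 197.47746462],
       [  0.        ,   0.        ,   1.        ]]), 'camera_from_world': array([[ 0.96213447, -0.27238204, -0.01026081, -0.50225844],
       [ 0.20942577,  0.7146114 ,  0.66743644, -0.2078939 ],
       [-0.1744652 , -0.64431248,  0.74459608, -1.03290635],
       [ 0.        ,  0.        ,  0.        ,  1.        ]])}
top {'K': array([[366.99013886,   0.        , 319.39229003],
       [  0.        , 366.99013886, 197.60635093],
       [  0.        ,   0.        ,   1.        ]]), 'camera_from_world': array([[-0.02599754, -0.99958572, -0.01235007,  0.04910738],
       [ 0.99724189, -0.02679175,  0.06921567, -0.53367694],
       [-0.06951787, -0.01051657,  0.99752527, -0.91242475],
       [ 0.        ,  0.        ,  0.        ,  1.        ]])}
{'K': array([[285.41140558,   0.        , 323.11925078],
       [  0.        , 285.41140558, 198.81120153],
       [  0.        ,   0.        ,   1.        ]]), 'tool_from_camera': array([[-4.55276481e-04,  9.44667868e-01,  3.28028067e-01,
         8.42332356e-02],
       [ 9.99999437e-01,  1.15690613e-04,  1.05474822e-03,
        -1.10273557e-03],
       [ 9.58436986e-04,  3.28028362e-01, -9.44667389e-01,
        -1.68814024e-01],
       [ 0.00000000e+00,  0.00000000e+00,  0.00000000e+00,
         1.00000000e+00]])}
```

View pics/top0.png

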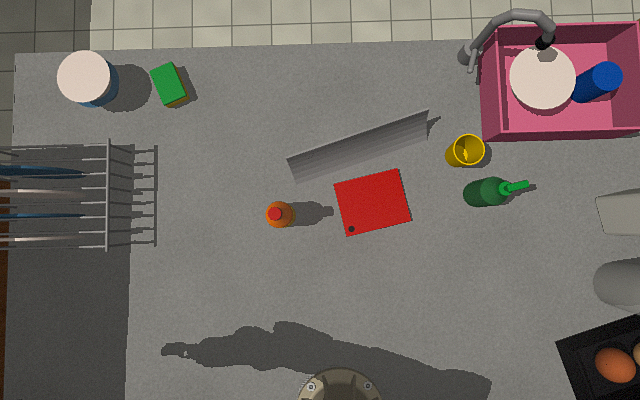

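View pics/side0.png

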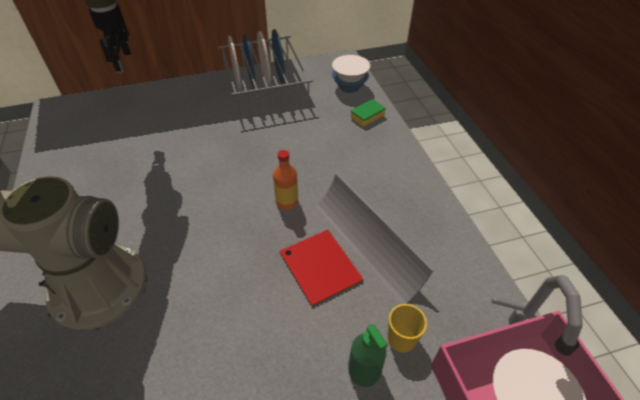

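The top view shows the red board (about 335–412, 168–237), the guard (287–428, 110–182), the detergent at (278,214), the soap at (487,192) and the cup at (465,150). I'll enlarge the middle.

Run:
```python
import cv2
i=cv2.imread('pics/top0.png')[95:250,250:450]
cv2.imwrite('pics/c0.png',cv2.resize(i,None,fx=3.8,fy=3.8,interpolation=cv2.INTER_CUBIC))
```

```text
(no output)
```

View pics/c0.png

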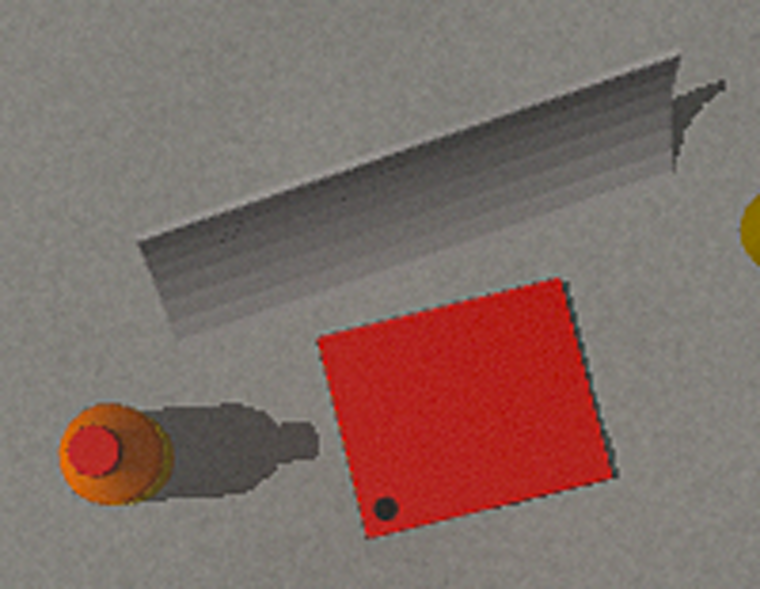

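The crop shows the board corners at (318,340), (562,279), (616,477) and (367,538). The guard foot runs (178,338)–(674,171) and its top edge (140,241)–(680,56).

```bash
cat > h.py <<'E'
import numpy as np
from cell import r
from scipy.spatial.transform import Rotation as R
def ray(n,px,z,tool=None):
    c=r.calibration(n);K=c['K']
    d=np.linalg.inv(K)@np.array([px[0],px[1],1.]);d=d*[1,-1,-1]
    if n=='wrist':
        T=tool@c['tool_from_camera']
    else: T=np.linalg.inv(c['camera_from_world'])
    o=T[:3,3];d=T[:3,:3]@d
    return o+d*(z-o[2])/d[2]
def tool(o):
    T=np.eye(4);T[:3,:3]=R.from_rotvec(o['ee_rot']).as_matrix();T[:3,3]=o['position'];return T
E
python3 - <<'E'
from h import *
f=lambda p,z:ray('top',(250+(p[0]+.5)/3.8-.5,95+(p[1]+.5)/3.8-.5),z)
B=np.array([f(p,.01) for p in[(318,340),(562,279),(616,477),(367,538)]])
G=np.array([f(p,.0) for p in[(178,338),(674,171)]]);T=np.array([f(p,.09) for p in[(140,241),(680,56)]])
print(B.round(4),G.round(4),T.round(4))
print('sizes',[np.linalg.norm(B[i]-B[i-1]).round(4) for i in range(4)],np.linalg.norm(G[0]-G[1]),np.linalg.norm(T[0]-T[1]))
a=lambda v:np.arctan2(v[1],v[0])
yg=G[0]-G[1]; yt=T[0]-T[1]
print('guard yaw',a(yg)-np.pi/2,a(yt)-np.pi/2,'board yaw',a(B[0]-B[1])-np.pi/2,a(B[3]-B[2])-np.pi/2,a(B[0]-B[3]),a(B[1]-B[2]))
th=(a(yg)+a(yt))/2-np.pi/2; gx=np.array([np.cos(th),np.sin(th)]);gy=np.array([-gx[1],gx[0]])
g0=G.mean(0)[:2]; g1=T.mean(0)[:2]-.064*gx
print('g0',g0,g1)
for b in B: print((b[:2]-g0)@gx,(b[:2]-g0)@gy)
for n,p,z in[('det cap',(274,213.5),.18),('cup',(466,150),.085),('soap',(487,192),.15)]:
    q=ray('top',p,z)[:2];print(n,q,(q-g0)@gx,(q-g0)@gy)
o=r.get_obs();print(tool(o).round(3))
E
```

```text
[[ 0.5692 -0.0016  0.01  ]
 [ 0.6061 -0.1676  0.01  ]
 [ 0.4716 -0.1982  0.01  ]
 [ 0.4353 -0.0305  0.01  ]] [[ 0.5742  0.0938  0.    ]
 [ 0.6801 -0.2493  0.    ]] [[ 0.6256  0.1096  0.09  ]
 [ 0.7328 -0.2303  0.09  ]]
sizes [np.float64(0.137), np.float64(0.1701), np.float64(0.1379), np.float64(0.1716)] 0.3590216916632824 0.3564059410645409
guard yaw 0.2992916468159197 0.3054333874717514 board yaw 0.21884558911226315 0.21344237577925917 0.2128027000205094 0.22371157330851782
g0 [ 0.62713902 -0.07777709] [ 0.618074   -0.07944035]
-0.0326434798152699 0.09002869090942582
-0.046831317418718404 -0.07945593334406346
-0.18429935290004443 -0.06862159308297631
-0.16906265671757065 0.1022791384258584
det cap [0.49275656 0.12917972] -0.06665944145241119 0.23758427947799463
cup [ 0.63373635 -0.31545243] -0.06447605623658607 -0.2288578776482189
soap [ 0.52806599 -0.33016613] -0.16973414016472646 -0.21143796668846696
[[-0.972  0.237 -0.001  0.136]
 [ 0.237  0.972 -0.002  0.558]
 [ 0.    -0.002 -1.     0.204]
 [ 0.     0.     0.     1.   ]]
```

```bash
cat >> h.py <<'E'
O=np.array([.6226,-.0786]);th=.302
gx=np.array([np.cos(th),np.sin(th)]);gy=np.array([-gx[1],gx[0]])
def w(g): return np.r_[O+gx*g[0]/1e3+gy*g[1]/1e3,g[2]/1e3]      # guard mm -> world m
def g(p): d=np.asarray(p)[:2]-O; return np.r_[d@gx,d@gy,p[2]]*1e3
def yaw(T): return np.degrees(np.arctan2(T[1,1],T[0,1])-th)       # tool y rel. guard x
def to(gt,yw,T=None):                                             # row to guard mm, tool-y yaw deg
    T=tool(r.get_obs()) if T is None else T
    s=T[:3,:3].T@(w(gt)-T[:3,3])*1e3
    return s.round(1),round((yaw(T)-yw+180)%360-180,1)
def st():
    o=r.get_obs();T=tool(o);print('t',round(o['t'],2),'g',g(T[:3,3]).round(1),'yaw',yaw(T).round(2),'F',o['wrist_force'].round(1),'op',round(o['opening']*1e3,1),'grip',o['grip_force'],'j',o['joints'].round(2))
E
python3 - <<'E'
from h import *
st()
for p in[(.36,.30,.205),(.40,0,.205)]: print(to(g(p),90))
print(to((-222,13,60),90),to((-222,13,10),90))
E
```

```text
t 0.1 g [-275.3  752.8  204.5] yaw 59.01 F [-0.9  0.3  0.5] op 85.5 grip 0.0 j [ 1.19  0.31  0.05  1.3  -0.    1.43]
(array([-2.789e+02, -1.979e+02, -2.000e-01]), np.float64(-31.0))
(array([-3.887e+02, -4.799e+02,  2.000e-01]), np.float64(-31.0))
(array([-426.6, -606.5,  145.4]), np.float64(-31.0)) (array([-426.6, -606.4,  195.4]), np.float64(-31.0))
```

send_rows(moves=[-140,-100,0,-10,0,-279,-198,0,-31,0,-279,-198,0,-31,0,-279,-198,0,-31,0,-279,-198,0,-31,0,-279,-198,0,-31,0,-389,-480,0,-31,0,-389,-480,0,-31,0,-389,-480,0,-31,0,-389,-480,0,-31,0,-389,-480,0,-31,0,-427,-606,60,-31,0,-427,-606,100,-31,0,-427,-606,145,-31,0,-427,-606,145,-31,0,-427,-606,145,-31,0])

```text
t: 2.1
position: [0.4059, -0.1308, 0.0587]
ee_rot: [0.47, -3.103, -0.004]
wrist_force: [-0.7, 0.0, 0.6]
opening: 0.0856
grip_force: 0.0
```

Run:
```python
from h import *
import cv2
st()
i=r.capture('wrist')[:,:,::-1];cv2.imwrite('pics/w1.png',i)
print(to((-222,13,10),90))
```

```text
t 2.1 g [-222.5   14.7   58.7] yaw 89.93 F [-0.7  0.   0.6] op 85.6 grip 0.0 j [-0.5   0.14 -0.56  0.87  0.   -0.8 ]
(array([ 0.5, -1.4, 49.9]), np.float64(-0.0))
```

View pics/w1.png

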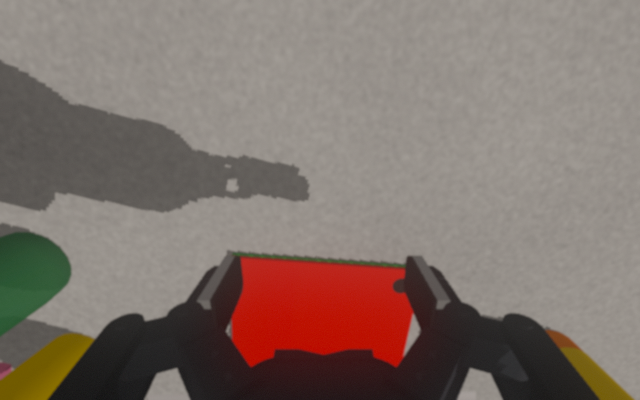

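The wrist view shows the near board edge from (228,253) to (410,265), with the fingertips beside its ends. I'll check that edge and go down to find the fingertip height.

Run:
```python
from h import *
T=tool(r.get_obs())
for p in[(228,251),(410,264)]: print(g(ray('wrist',p,0.,T)).round(1))
for p in[(231,257),(410,268)]: print(g(ray('wrist',p,.01,T)).round(1))
```

```text
[-177.2  -73.1    0. ]
[-163.5   93.     0. ]
[-176.9  -67.4   10. ]
[-165.7   89.9   10. ]
```

send_rows(moves=[0,0,25,0,0,0,0,45,0,0,0,0,50,0,0,0,0,54,0,0,0,0,54,0,0])

```text
t: 2.78
position: [0.4082, -0.1312, 0.007]
ee_rot: [-0.473, 3.105, -0.001]
wrist_force: [-0.3, -0.9, 0.3]
opening: 0.0855
grip_force: 0.0
```

send_rows(moves=[0,0,4,0,0,0,0,7,0,0,0,0,10,0,0,0,0,10,0,0])

```text
t: 3.28
position: [0.4073, -0.1309, -0.004]
ee_rot: [0.473, -3.105, -0.001]
wrist_force: [-0.1, 0.5, -0.2]
opening: 0.0855
grip_force: 0.0
```

send_rows(moves=[0,0,3,0,0,0,0,6,0,0,0,0,6,0,0])

```text
t: 3.65
position: [0.4073, -0.1309, -0.01]
ee_rot: [0.473, -3.105, -0.001]
wrist_force: [0.2, 1.0, 0.4]
opening: 0.0852
grip_force: 0.0
```

Run:
```python
from h import *
st()
print(to((-222,13,-10),90))
```

```text
t 3.65 g [-221.1   14.1  -10. ] yaw 90.02 F [0.2 1.  0.4] op 85.2 grip 0.0 j [-0.5   0.23 -0.65  0.69  0.   -0.8 ]
(array([ 0.9, -1.1, -0. ]), np.float64(0.0))
```

send_rows(moves=[-8,0,0,0,0,-16,0,0,0,0,-22,0,0,0,0,-27,0,0,0,0,-32,0,0,0,0,-37,0,0,0,0,-42,0,0,0,0,-47,0,0,0,0,-52,0,0,0,0,-57,0,0,0,0,-62,0,0,0,0,-67,0,0,0,0,-72,0,0,0,0,-77,0,0,0,0])

```text
t: 5.4
position: [0.4814, -0.108, -0.0098]
ee_rot: [0.473, -3.106, -0.0]
wrist_force: [0.0, 0.5, -0.7]
opening: 0.0853
grip_force: 0.0
```

Run:
```python
from h import *
import cv2
st()
i=r.capture('top')[95:250,250:450,::-1];j=r.capture('side')[150:330,240:460,::-1]
cv2.imwrite('pics/p1.png',np.hstack([cv2.resize(i,(400,310)),cv2.resize(j,(379,310))]))
```

```text
t 5.4 g [-143.6   13.9   -9.8] yaw 90.02 F [ 0.   0.5 -0.7] op 85.3 grip 0.0 j [-0.38  0.34 -0.5   0.74  0.   -0.69]
```

View pics/p1.png

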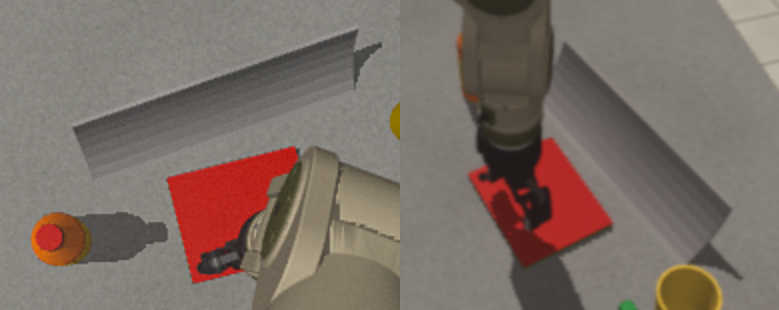

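The picture shows the board unmoved (its far-left corner is still at the same pixel) and the open fingers above it. The fingertips are higher than I assumed, so I'll back off and probe down to the worktop.

send_rows(moves=[0,0,-10,0,0,20,0,-10,0,0,40,0,-10,0,0,60,0,-10,0,0,80,0,-10,0,0,80,0,0,0,0,80,0,2,0,0,80,0,4,0,0,80,0,6,0,0,80,0,6,0,0])

```text
t: 6.75
position: [0.4049, -0.1318, -0.0159]
ee_rot: [0.474, -3.105, -0.0]
wrist_force: [-0.2, -0.1, 0.8]
opening: 0.0858
grip_force: 0.0
```

send_rows(moves=[0,0,2,0,0,0,0,3,0,0,0,0,4,0,0,0,0,4,0,0])

```text
t: 7.25
position: [0.4047, -0.1319, -0.0198]
ee_rot: [0.473, -3.106, -0.0]
wrist_force: [0.8, -1.4, 1.0]
opening: 0.0855
grip_force: 0.0
```

send_rows(moves=[0,0,1,0,0,0,0,2,0,0,0,0,3,0,0,0,0,3,0,0])

```text
t: 7.75
position: [0.4046, -0.1319, -0.0228]
ee_rot: [0.473, -3.106, -0.0]
wrist_force: [-0.9, 0.0, -0.2]
opening: 0.0853
grip_force: 0.0
```

send_rows(moves=[0,0,1,0,0,0,0,2,0,0,0,0,3,0,0,0,0,3,0,0])

```text
t: 8.25
position: [0.4047, -0.1319, -0.0258]
ee_rot: [0.473, -3.106, -0.0]
wrist_force: [-0.3, -0.9, -0.1]
opening: 0.085
grip_force: 0.0
```

Run:
```python
from h import *
import cv2
st()
j=r.capture('side');k=r.capture('wrist')[200:400,160:480]
cv2.imwrite('pics/p2.png',np.hstack([cv2.resize(j[200:330,220:380],(492,400)),cv2.resize(k,(300,400))])[:,:,::-1])
c=r.calibration('side')
for z in(0,.02):
  p=c['camera_from_world']@np.r_[tool(r.get_obs())[:2,3],z,1];p=p[:3]*[1,-1,-1];q=c['K']@p;q=q/q[2];print((q[0]-220)*492/160,(q[1]-200)*400/130)
```

```text
t 8.25 g [-223.9   13.9  -25.8] yaw 90.02 F [-0.3 -0.9 -0.1] op 85.0 grip 0.0 j [-0.5   0.25 -0.68  0.64  0.   -0.81]
175.51260909079136 278.4051352315256
173.73650658573015 264.82147411490814
```

View pics/p2.png

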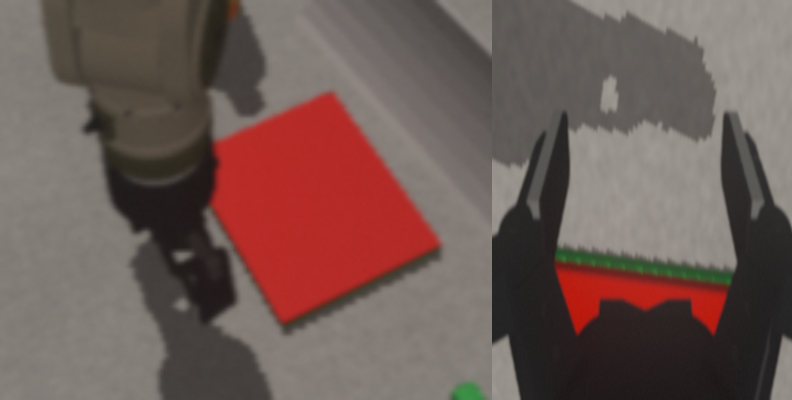

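Run:
```python
from h import *
c=r.calibration('side')
for y in(14-42.5,14-57):
 for x in(-213,-235):
  for z in(0,10,20,40):
   p=c['camera_from_world']@np.r_[w((x,y,z)),1];p=p[:3]*[1,-1,-1];q=c['K']@p;q=q/q[2];print(y,x,z,((q[0]-220)*492/160).round(),((q[1]-200)*400/130).round())
```

```text
-28.5 -213 0 217.0 313.0
-28.5 -213 10 216.0 307.0
-28.5 -213 20 216.0 300.0
-28.5 -213 40 214.0 286.0
-28.5 -235 0 191.0 328.0
-28.5 -235 10 191.0 322.0
-28.5 -235 20 190.0 315.0
-28.5 -235 40 188.0 301.0
-43 -213 0 227.0 328.0
-43 -213 10 227.0 322.0
-43 -213 20 226.0 315.0
-43 -213 40 225.0 301.0
-43 -235 0 202.0 343.0
-43 -235 10 201.0 337.0
-43 -235 20 200.0 330.0
-43 -235 40 199.0 317.0
```

send_rows(moves=[0,0,1,0,0,0,0,2,0,0,0,0,3,0,0,0,0,4,0,0,0,0,5,0,0,0,0,5,0,0])

```text
t: 9.1
position: [0.4046, -0.1319, -0.0308]
ee_rot: [0.473, -3.106, -0.0]
wrist_force: [0.1, -0.6, -0.3]
opening: 0.0852
grip_force: 0.0
```

send_rows(moves=[0,0,1,0,0,0,0,2,0,0,0,0,3,0,0,0,0,4,0,0,0,0,5,0,0,0,0,5,0,0])

```text
t: 9.85
position: [0.4047, -0.1319, -0.0358]
ee_rot: [0.473, -3.106, -0.0]
wrist_force: [-0.3, -0.5, 0.6]
opening: 0.0854
grip_force: 0.0
```

send_rows(moves=[0,0,1,0,0,0,0,2,0,0,0,0,3,0,0,0,0,4,0,0,0,0,4,0,0])

```text
t: 10.48
position: [0.4047, -0.132, -0.0392]
ee_rot: [-0.473, 3.106, -0.0]
wrist_force: [-1.7, 1.6, 7.7]
opening: 0.0855
grip_force: 4.1
```

Run:
```python
from h import *
import cv2
st()
j=r.capture('side');k=r.capture('wrist')
cv2.imwrite('pics/p3.png',np.hstack([cv2.resize(j[230:320,240:330],(400,400),interpolation=2),cv2.resize(k[200:360,200:360],(400,400),interpolation=2)])[:,:,::-1])
```

```text
t 10.47 g [-223.9   13.8  -39.2] yaw 90.02 F [-1.7  1.6  7.7] op 85.5 grip 4.103181588470761 j [-0.5   0.27 -0.69  0.61  0.   -0.81]
```

View pics/p3.png

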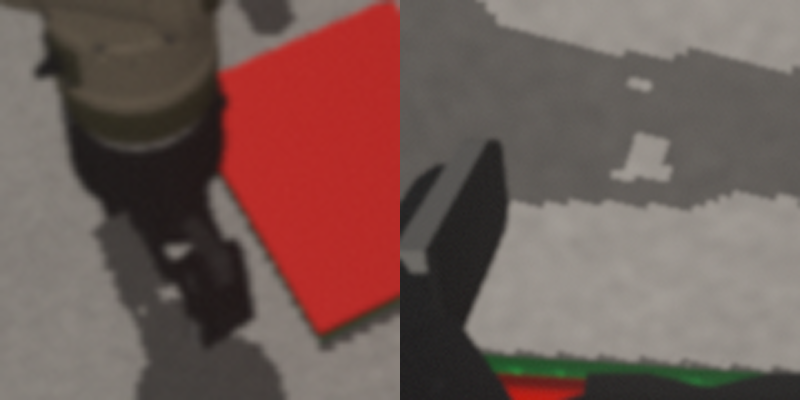

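Contact came at TCP z ≈ -39, so the open fingertips sit about 39 mm behind the nominal TCP. I'll raise 4 mm and push.

send_rows(moves=[0,0,-4,0,0,-8,0,-4,0,0,-16,0,-4,0,0,-24,0,-4,0,0,-29,0,-4,0,0,-34,0,-4,0,0,-39,0,-4,0,0,-44,0,-4,0,0,-49,0,-4,0,0,-54,0,-4,0,0,-59,0,-4,0,0,-64,0,-4,0,0,-69,0,-4,0,0,-74,0,-4,0,0,-79,0,-4,0,0,-84,0,-4,0,0,-89,0,-4,0,0])

```text
t: 12.7
position: [0.4896, -0.1053, -0.0358]
ee_rot: [0.473, -3.105, -0.0]
wrist_force: [-2.9, -0.4, 1.1]
opening: 0.0852
grip_force: 1.8
```

Run:
```python
from h import *
import cv2
st()
i=r.capture('top')[95:250,250:450,::-1];j=r.capture('side')[150:330,240:460,::-1]
cv2.imwrite('pics/p4.png',np.hstack([cv2.resize(i,(400,310)),cv2.resize(j,(379,310))]))
```

```text
t 12.7 g [-134.9   14.   -35.8] yaw 90.01 F [-2.9 -0.4  1.1] op 85.2 grip 1.82784829647062 j [-0.37  0.38 -0.51  0.68 -0.   -0.67]
```

View pics/p4.png

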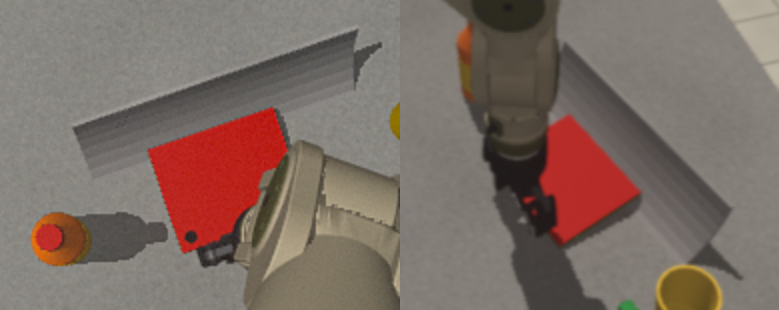

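Run:
```python
from h import *
for p in[(150,150),(273,108)]: print(g(ray('top',(250+p[0]/2,95+p[1]/2),.011)))
```

```text
[13.20328662 97.90509179 11.        ]
[ 13.4890678  -69.61826276  11.        ]
```

send_rows(moves=[-5,0,0,0,0,-10,0,0,0,0,-15,0,0,0,0,-20,0,0,0,0,-25,0,0,0,0,-30,0,0,0,0,-35,0,0,0,0,-40,0,0,0,0,-45,0,0,0,0,-50,0,0,0,0,-55,0,0,0,0,-60,0,0,0,0,-65,0,0,0,0,-70,0,0,0,0,-75,0,0,0,0,-80,0,0,0,0])

```text
t: 14.8
position: [0.5671, -0.0816, -0.0354]
ee_rot: [-0.473, 3.104, -0.0]
wrist_force: [-1.1, 0.2, -0.7]
opening: 0.0859
grip_force: 0.6
```

send_rows(moves=[-5,0,0,0,0,-10,0,0,0,0,-15,0,0,0,0,-20,0,0,0,0,-25,0,0,0,0,-30,0,0,0,0,-30,0,0,0,0])

```text
t: 15.68
position: [0.5955, -0.0726, -0.0355]
ee_rot: [-0.473, 3.105, 0.0]
wrist_force: [0.4, 0.4, -0.5]
opening: 0.0854
grip_force: 0.1
```

Run:
```python
from h import *
import cv2
st()
i=r.capture('top')[95:225,270:450,::-1];j=r.capture('side')[150:330,260:460,::-1]
cv2.imwrite('pics/p5.png',np.hstack([cv2.resize(i,(450,325)),cv2.resize(j,(345,325))]))
```

```text
t 15.68 g [-24.1  13.8 -35.5] yaw 90.03 F [ 0.4  0.4 -0.5] op 85.4 grip 0.05037847033236176 j [-0.26  0.53 -0.25  0.79  0.   -0.56]
```

View pics/p5.png

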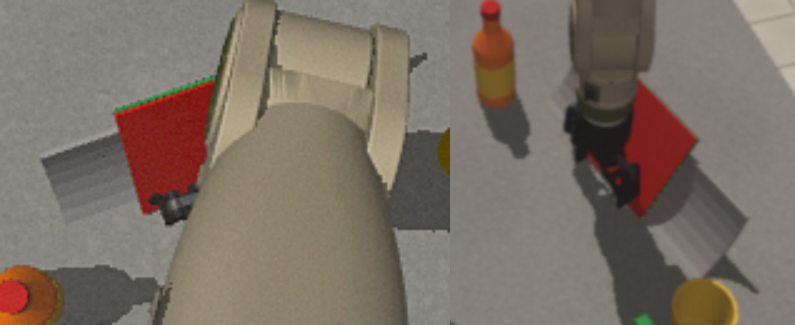

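The board now leans on the guard: its upper-left red corner is at crop (117,110) and its lower-left at (143,213).

Run:
```python
from h import *
print(g(ray('top',(316.8,139),.117)),g(ray('top',(327.2,180.2),.006)))
print('foot again',g(ray('top',(270+62/2.5,95+222/2.5),0)),g(ray('top',(270+42/2.5,95+158/2.5),.09)))
```

```text
[ 72.6532647   97.81055803 117.        ] [-13.04875439 100.85658779   6.        ]
foot again [  5.92468425 183.24701059   0.        ] [ 58.23303074 178.14986158  90.        ]
```

send_rows(moves=[-3,0,0,0,0,-3,0,0,0,0,2,0,0,0,0,12,0,0,0,0,40,0,0,0,0,70,0,-40,0,0,70,0,-100,10,0,70,0,-160,20,0,20,0,-200,30,0,-30,4,-200,40,0,-90,8,-200,50,0,-90,8,-200,60,0,-90,8,-200,70,0,-90,8,-200,80,0,-90,8,-200,90,0.45,-90,8,-200,90,0.45,-90,8,-200,90,0.45])

```text
t: 17.9
position: [0.678, -0.0384, 0.1643]
ee_rot: [-1.858, -2.533, -0.0]
wrist_force: [0.2, 0.2, -0.9]
opening: 0.0466
grip_force: 0.0
```

Run:
```python
from h import *
import cv2
st()
i=r.capture('top')[95:225,270:450,::-1];j=r.capture('side')[130:310,280:480,::-1]
cv2.imwrite('pics/p6.png',np.hstack([cv2.resize(i,(380,275)),cv2.resize(j,(417,375))[50:325]]))
cv2.imwrite('pics/w6.png',r.capture('wrist')[:,:,::-1])
```

```text
t 17.9 g [ 64.8  21.9 164.3] yaw 0.17 F [ 0.2  0.2 -0.9] op 46.6 grip 0.0 j [-0.17  0.53  0.28  1.32  0.    1.09]
```

View pics/p6.png

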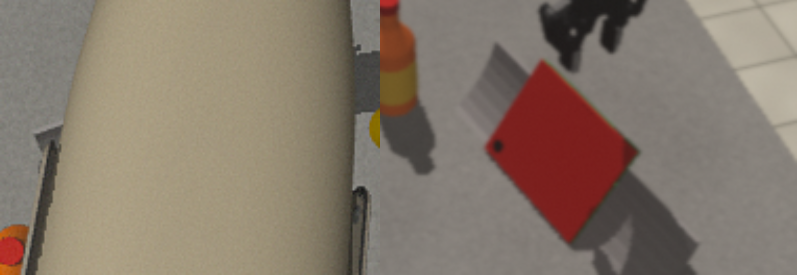

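The side view shows the board leaning stably on the guard with the gripper above its raised edge. I'll fit the board pose from its red-face corners, at about (358,183), (404,227), (371,271) and (331,225).

```bash
cat >> h.py <<'E'
def proj(n,P):
    c=r.calibration(n);p=(c['camera_from_world']@np.r_[P,1])[:3]*[1,-1,-1];q=c['K']@p;return q[:2]/q[2]
E
python3 - <<'E'
from h import *
from scipy.optimize import least_squares
px=np.array([(358.2,182.8),(403.7,227),(371.1,270.6),(331.3,225)])
def model(v):
    b,y,t,a=v;u=np.array([np.cos(t),np.sin(t)]);n=np.array([-u[1],u[0]])*10
    out=[]
    for s,l in((85,140),(-85,140),(-85,0),(85,0)):
        p=u*l+n; out.append(proj('side',w((b+p[0]-s*a,y+s,p[1]))))
    return np.array(out)
s=least_squares(lambda v:(model(v)-px).ravel(),[-3,14,.94,0.])
print(s.x,np.degrees(s.x[2]),np.abs(s.fun).max(),'stderr',np.sqrt(np.diag(np.linalg.inv(s.jac.T@s.jac))*.5))
import cv2
im=r.capture('wrist');print('red/green frac',((im[:,:,0]>100)&(im[:,:,1]<60)).mean())
print(to((66,22,62),0))
E
```

```text
[-1.83598406e+00  1.60385502e+01  9.69854741e-01 -5.52596048e-04] 55.56858338099657 0.7489122554553376 stderr [1.34770447 1.07539562 0.02102278 0.01123511]
red/green frac 0.04618359375
(array([1.000e-01, 1.000e+00, 1.023e+02]), np.float64(0.1))
```

send_rows(moves=[0,1,40,0,0.45,0,1,70,0,0.45,0,1,80,0,0.45,0,1,88,0,0.45,0,1,95,0,0.45,0,1,95,0,0.45])

```text
t: 18.85
position: [0.6794, -0.038, 0.0695]
ee_rot: [1.861, 2.53, 0.0]
wrist_force: [0.1, -0.4, -0.2]
opening: 0.047
grip_force: 0.0
```

Run:
```python
from h import *
st()
x0,z0=g(tool(r.get_obs())[:3,3])[[0,2]]
# rear inner face contact = green corner
xr=x0+23.3
for t in(55.6,60,65,70,75,80,85,87,88,89,90,92,95):
    a=np.radians(t);x=-1.8+140*np.cos(a);z=140*np.sin(a);print(t,'dy',(x-xr).round(1),'dz',-(z-115.5).round(1))
```

```text
t 18.85 g [66.3 21.9 69.5] yaw 0.02 F [ 0.1 -0.4 -0.2] op 47.0 grip 0.0 j [-0.17  0.58  0.12  1.11  0.    1.09]
55.6 dy -12.3 dz -0.0
60 dy -21.4 dz -5.7
65 dy -32.2 dz -11.4
70 dy -43.5 dz -16.1
75 dy -55.1 dz -19.7
80 dy -67.1 dz -22.4
85 dy -79.2 dz -24.0
87 dy -84.1 dz -24.3
88 dy -86.5 dz -24.4
89 dy -88.9 dz -24.5
90 dy -91.4 dz -24.5
92 dy -96.3 dz -24.4
95 dy -103.6 dz -24.0
```

send_rows(moves=[0,-8,0,0,0.45,0,-12,0,0,0.45,0,-16,-2,0,0.45,0,-20,-5,0,0.45,0,-24,-7,0,0.45,0,-28,-9,0,0.45,0,-32,-11,0,0.45,0,-36,-13,0,0.45,0,-40,-15,0,0.45,0,-44,-16,0,0.45,0,-48,-18,0,0.45,0,-52,-19,0,0.45,0,-56,-20,0,0.45,0,-60,-21,0,0.45,0,-60,-21,0,0.45])

```text
t: 20.72
position: [0.6216, -0.0559, 0.0904]
ee_rot: [-1.862, -2.53, -0.0]
wrist_force: [-0.2, -0.0, -0.3]
opening: 0.047
grip_force: 0.1
```

```bash
cat >> h.py <<'E'
import cv2
def masks(n):
    im=r.capture(n);h=cv2.cvtColor(im,cv2.COLOR_RGB2HSV).astype(int)
    H,S,V=h[...,0],h[...,1],h[...,2]
    red=((H<5)|(H>174))&(S>150)&(V>60); grn=(H>45)&(H<75)&(S>120)&(V>30)
    return im,red,grn
def comps(m,a=30):
    n,l,s,c=cv2.connectedComponentsWithStats(m.astype(np.uint8))
    for i in range(1,n):
        if s[i,4]>=a:
            q=cv2.minAreaRect(np.argwhere(l==i)[:,::-1].astype(np.float32));print(s[i],c[i].round(),cv2.boxPoints(q).round(1).tolist())
E
python3 - <<'E'
from h import *
st()
im,rd,gr=masks('side');print('red');comps(rd);print('grn');comps(gr)
E
```

```text
t 20.73 g [ 5.8 22.  90.4] yaw 0.01 F [-0.2 -0.  -0.3] op 47.0 grip 0.05149086151504889 j [-0.22  0.46 -0.02  1.09  0.    1.05]
red
[278 150  11  12  92] [283. 155.] [[276.79998779296875, 152.10000610351562], [285.79998779296875, 148.5], [289.79998779296875, 158.5], [280.79998779296875, 162.10000610351562]]
[ 331  202   56   68 1906] [361. 234.] [[324.3999938964844, 219.1999969482422], [353.6000061035156, 193.5], [398.20001220703125, 244.1999969482422], [369.0, 269.8999938964844]]
grn
[363 325  24  25 362] [374. 338.] [[358.1000061035156, 333.6000061035156], [373.29998779296875, 323.5], [387.6000061035156, 344.8999938964844], [372.3999938964844, 355.1000061035156]]
```

```bash
cat >> h.py <<'E'
def corners(b,y,t,a=0.,cam='side'):
    t=np.radians(t);u=np.array([np.cos(t),np.sin(t)]);n=np.array([-u[1],u[0]])*10;out=[]
    for s,l in((85,140),(-85,140),(-85,0),(85,0)):
        p=u*l+n; out.append(proj(cam,w((b+p[0]-s*a,y+s,p[1]))))
    return np.array(out)
def fit(b0=-2,t0=77):
    im,rd,gr=masks('side'); n,l,s,c=cv2.connectedComponentsWithStats(rd.astype(np.uint8)); k=1+s[1:,4].argmax()
    m=(l==k); m8=cv2.morphologyEx(m.astype(np.uint8),cv2.MORPH_CLOSE,np.ones((3,3)))
    best=[]
    for b in np.arange(b0-16,b0+17,2):
        for t in np.arange(t0-14,t0+15,1):
            q=np.zeros(m8.shape,np.uint8);cv2.fillConvexPoly(q,corners(b,16,t).round().astype(int),1)
            # red outside model counts heavily; model pixels not red (occlusion by dark gripper excluded)
            bright=im.max(2)>70
            best.append(((m8&(1-q)).sum()+((q>0)&(m8==0)&bright).sum(),b,t))
    best.sort();print('fit',best[:6])
E
python3 - <<'E'
from h import *
fit()
E
```

```text
fit [(np.float64(97.0), np.int64(0), np.int64(78)), (np.float64(121.0), np.int64(0), np.int64(79)), (np.float64(123.0), np.int64(0), np.int64(76)), (np.float64(127.0), np.int64(0), np.int64(77)), (np.float64(132.0), np.int64(-2), np.int64(77)), (np.float64(136.0), np.int64(2), np.int64(79))]
```

send_rows(moves=[0,-4,-1,0,0.45,0,-8,-2,0,0.45,0,-12,-3,0,0.45,0,-16,-3,0,0.45,0,-20,-3,0,0.45,0,-23,-3,0,0.45,0,-23,-3,0,0.45])

```text
t: 21.7
position: [0.5997, -0.0628, 0.0933]
ee_rot: [-1.862, -2.53, -0.0]
wrist_force: [0.5, -0.1, 0.4]
opening: 0.0469
grip_force: 0.0
```

Run:
```python
from h import *
st()
fit(-1,87)
```

```text
t 21.7 g [-17.2  21.9  93.3] yaw 0.0 F [ 0.5 -0.1  0.4] op 46.9 grip 0.0 j [-0.24  0.42 -0.08  1.07  0.    1.03]
fit [(np.float64(84.0), np.int64(1), np.int64(89)), (np.float64(90.0), np.int64(-1), np.int64(88)), (np.float64(91.0), np.int64(-3), np.int64(87)), (np.float64(102.0), np.int64(1), np.int64(90)), (np.float64(106.0), np.int64(-3), np.int64(86)), (np.float64(106.0), np.int64(-1), np.int64(89))]
```

send_rows(moves=[0,2,0,0,0.5,0,4,0,0,0.55,0,6,0,0,0.6,0,8,0,0,0.65,0,10,0,0,0.7,0,11,0,0,0.75,0,12,0,0,0.8,0,13,0,0,0.84,0,13,0,0,0.88,0,13,0,0,0.92,0,13,0,0,1,0,13,0,0,1], newtons=20)

```text
t: 23.25
position: [0.612, -0.059, 0.0934]
ee_rot: [-1.862, -2.53, 0.001]
wrist_force: [-2.5, -0.1, 2.6]
opening: 0.0094
grip_force: 20.8
```

Run:
```python
from h import *
st()
fit(-1,90)
```

```text
t 23.25 g [-4.3 21.9 93.4] yaw 0.01 F [-2.5 -0.1  2.6] op 9.4 grip 20.80887896243894 j [-0.23  0.44 -0.04  1.09 -0.    1.04]
fit [(np.float64(103.0), np.int64(-1), np.int64(89)), (np.float64(106.0), np.int64(1), np.int64(90)), (np.float64(126.0), np.int64(-3), np.int64(88)), (np.float64(127.0), np.int64(-1), np.int64(88)), (np.float64(128.0), np.int64(-3), np.int64(87)), (np.float64(133.0), np.int64(1), np.int64(89))]
```

The board is gripped upright at 9.4 mm. I'll set it slightly closer to the guard, open to a narrow fork, and tip it past upright onto the front finger.

send_rows(moves=[0,0,-3,0,1,0,3,-3,0,1,0,5,-3,0,1,0,5,-1,0,1,0,5,-1,0,0.86,0,4,-1,0,0.83,0,2,-1,0,0.79,0,0,-1,0,0.76,0,-4,0,0,0.75,0,-8,0,0,0.75,0,-12,0,0,0.75,0,-16,0,0,0.75,0,-20,0,0,0.75,0,-25,0,0,0.75,0,-25,0,0,0.75])

```text
t: 25.18
position: [0.5881, -0.0664, 0.0934]
ee_rot: [-1.862, -2.53, 0.0]
wrist_force: [-1.1, 0.4, 0.8]
opening: 0.0209
grip_force: 0.2
```

Run:
```python
from h import *
st()
im,rd,gr=masks('side');print('red');comps(rd);print('grn');comps(gr)
# top view green
im,rd,gr=masks('top');print('red');comps(rd);print('grn');comps(gr)
fit(5,103)
```

```text
t 25.18 g [-29.3  21.9  93.4] yaw -0.0 F [-1.1  0.4  0.8] op 20.9 grip 0.18014109693467617 j [-0.25  0.4  -0.11  1.06  0.    1.02]
red
[278 150  11  12  94] [283. 155.] [[276.1000061035156, 158.6999969482422], [279.5, 148.5], [289.1000061035156, 151.6999969482422], [285.70001220703125, 161.89999389648438]]
[331 218  41  51 541] [354. 241.] [[329.0, 219.6999969482422], [338.6000061035156, 211.5], [380.29998779296875, 260.0], [370.79998779296875, 268.20001220703125]]
grn
[363 326  24  24 356] [374. 339.] [[358.29998779296875, 336.20001220703125], [372.0, 324.5], [388.29998779296875, 343.5], [374.6000061035156, 355.20001220703125]]
red
[268 207  13  13 138] [274. 213.] [[268.0, 207.0], [280.0, 207.0], [280.0, 219.0], [268.0, 219.0]]
grn
[149  62  37  44 932] [167.  83.] [[148.5, 70.80000305175781], [171.5, 60.900001525878906], [186.3000030517578, 95.4000015258789], [163.3000030517578, 105.30000305175781]]
[326 167  25  16 200] [339. 175.] [[325.5, 174.5], [349.79998779296875, 166.39999389648438], [352.6000061035156, 174.8000030517578], [328.29998779296875, 182.89999389648438]]
[ 463  177   66   30 1116] [491. 191.] [[461.1000061035156, 180.6999969482422], [526.5, 172.0], [530.2000122070312, 199.60000610351562], [464.79998779296875, 208.3000030517578]]
fit [(np.float64(40.0), np.int64(9), np.int64(105)), (np.float64(42.0), np.int64(7), np.int64(104)), (np.float64(43.0), np.int64(9), np.int64(104)), (np.float64(45.0), np.int64(7), np.int64(103)), (np.float64(56.0), np.int64(5), np.int64(103)), (np.float64(58.0), np.int64(3), np.int64(102))]
```

send_rows(moves=[0,1,0,0,0.7,0,2,0,0,0.65,0,4,0,0,0.6,0,5,1,0,0.55,0,7,2,0,0.5,0,8,3,0,0.45,0,10,4,0,0.4,0,11,5,0,0.35,0,13,6,0,0.3,0,14,7,0,0.25,0,16,8,0,0.2,0,17,9,0,0.15,0,19,10,0,0.1,0,20,11,0,0.05,0,22,12,0,0,0,22,12,0,0])

```text
t: 27.32
position: [0.6096, -0.0597, 0.0812]
ee_rot: [-1.861, -2.531, -0.0]
wrist_force: [-0.1, -0.2, 0.3]
opening: 0.0852
grip_force: 0.1
```

Run:
```python
from h import *
st()
fit(7,110)
for a in range(10,91,10):
    c,s=np.cos(np.radians(a)),np.sin(np.radians(a)); print(a,(49.7*s).round(1),(49.7*(c-1)).round(1))
```

```text
t 27.32 g [-6.8 21.9 81.2] yaw 0.02 F [-0.1 -0.2  0.3] op 85.2 grip 0.09152316808467731 j [-0.23  0.45 -0.07  1.06  0.    1.04]
fit [(np.float64(32.0), np.int64(9), np.int64(109)), (np.float64(34.0), np.int64(7), np.int64(108)), (np.float64(44.0), np.int64(5), np.int64(107)), (np.float64(45.0), np.int64(7), np.int64(107)), (np.float64(46.0), np.int64(3), np.int64(106)), (np.float64(47.0), np.int64(3), np.int64(105))]
10 8.6 -0.8
20 17.0 -3.0
30 24.8 -6.7
40 31.9 -11.6
50 38.1 -17.8
60 43.0 -24.8
70 46.7 -32.7
80 48.9 -41.1
90 49.7 -49.7
```

send_rows(moves=[9,-2,0,-10,0,17,-5,1,-20,0,25,-10,1,-30,0,32,-16,2,-40,0,38,-22,2,-50,0,43,-29,2,-60,0,47,-37,2,-70,0,49,-46,2,-80,0,50,-55,2,-90,0,50,-55,2,-90,0])

```text
t: 28.62
position: [0.5416, -0.0284, 0.0794]
ee_rot: [0.47, -3.106, -0.0]
wrist_force: [1.0, 0.9, 0.7]
opening: 0.0856
grip_force: 0.1
```

Run:
```python
from h import *
st()
fit(7,110)
im,rd,gr=masks('top');comps(gr)
```

```text
t 28.62 g [-62.4  72.1  79.4] yaw 89.89 F [1.  0.9 0.7] op 85.6 grip 0.1266151136951521 j [-0.2   0.32 -0.26  0.99  0.   -0.5 ]
fit [(np.float64(17.0), np.int64(7), np.int64(109)), (np.float64(20.0), np.int64(9), np.int64(110)), (np.float64(25.0), np.int64(3), np.int64(107)), (np.float64(26.0), np.int64(5), np.int64(108)), (np.float64(37.0), np.int64(1), np.int64(106)), (np.float64(37.0), np.int64(1), np.int64(107))]
[149  62  37  44 932] [168.  83.] [[148.3000030517578, 71.0999984741211], [171.3000030517578, 60.900001525878906], [186.5, 95.19999694824219], [163.5, 105.4000015258789]]
[ 463  177   66   30 1120] [491. 191.] [[461.1000061035156, 180.6999969482422], [526.5, 172.0], [530.2000122070312, 199.39999389648438], [464.79998779296875, 208.1999969482422]]
```

send_rows(moves=[1,0,0,-3,0,1,-5,0,-3,0,1,-11,0,-3,0,1,-17,0,-3,0,1,-23,0,-3,0,1,-29,0,-3,0,1,-35,0,-3,0,1,-41,0,-3,0,1,-47,0,-3,0,1,-55,0,-3,0,1,-55,0,-1,0,1,-55,0,0,0,1,-55,0,0,0])

```text
t: 30.35
position: [0.5574, -0.081, 0.0793]
ee_rot: [0.473, -3.106, -0.0]
wrist_force: [0.2, 0.7, 0.2]
opening: 0.0854
grip_force: 0.1
```

Run:
```python
from h import *
st()
fit(7,110)
P=-3
x0=-51-1
for f in(70,65,60,55,50,45,40,37):
    a=np.radians(f);print(f,'x_e',(P-140*np.cos(a)).round(1),'z_e',(140*np.sin(a)).round(1))
```

```text
t 30.35 g [-63.   17.1  79.3] yaw 90.01 F [0.2 0.7 0.2] op 85.4 grip 0.1137054234277457 j [-0.29  0.36 -0.21  1.    0.   -0.59]
fit [(np.float64(22.0), np.int64(9), np.int64(110)), (np.float64(27.0), np.int64(9), np.int64(109)), (np.float64(31.0), np.int64(7), np.int64(108)), (np.float64(34.0), np.int64(7), np.int64(109)), (np.float64(35.0), np.int64(3), np.int64(107)), (np.float64(37.0), np.int64(9), np.int64(111))]
70 x_e -50.9 z_e 131.6
65 x_e -62.2 z_e 126.9
60 x_e -73.0 z_e 121.2
55 x_e -83.3 z_e 114.7
50 x_e -93.0 z_e 107.2
45 x_e -102.0 z_e 99.0
40 x_e -110.2 z_e 90.0
37 x_e -114.8 z_e 84.3
```

send_rows(moves=[0,0,5,0,0,3,0,8,0,0,6,0,11,0,0,10,0,14,0,0,14,0,16,0,0,18,0,18,0,0,22,0,21,0,0,26,0,23,0,0,30,0,26,0,0,33,0,28,0,0,36,0,31,0,0,39,0,34,0,0,42,0,36,0,0,45,0,38,0,0,48,0,41,0,0,50,0,43,0,0,50,0,43,0,0])

```text
t: 32.52
position: [0.5095, -0.0961, 0.0361]
ee_rot: [0.473, -3.105, -0.0]
wrist_force: [-1.6, 0.4, 0.3]
opening: 0.0852
grip_force: 0.7
```

```bash
cat >> h.py <<'E'
def cornG(P,y,f,cam,zb=0,a=0.):  # green top face, pivot x P, angle f deg above worktop towards robot: upper +y,-y then lower -y,+y
    f=np.radians(f);u=np.array([-np.cos(f),np.sin(f)]);n=np.array([u[1],-u[0]])*10;out=[]
    for s,l in((85,140),(-85,140),(-85,0),(85,0)):
        p=u*l+n; out.append(proj(cam,w((P+p[0]-s*a,y+s,zb+p[1]))))
    return np.array(out)
def fitG(f0,zb=0,rng=15):
    M={}
    for cam in('side','top'):
        im,rd,gr=masks(cam);M[cam]=(gr,im.max(2),im)
    best=[]
    for P in np.arange(-8,17,2):
        for f in np.arange(max(0,f0-rng),f0+rng+1,2):
            e=0
            for cam in M:
                gr,br,im=M[cam];q=np.zeros(gr.shape,np.uint8);cv2.fillConvexPoly(q,cornG(P,16,f,cam,zb).round().astype(int),1)
                roi=np.zeros_like(q);c=cornG(P,16,f,cam,zb).mean(0).round().astype(int);c2=proj(cam,w((-60,16,0))).round().astype(int);cv2.circle(roi,tuple(map(int,c2)),85,1,-1)
                if cam=='top': roi[:,455:]=0
                else: roi[318:]=0
                e+=((q==0)&gr&(roi>0)).sum()
                hsv=cv2.cvtColor(im,cv2.COLOR_RGB2HSV); e+=((q>0)&~gr&(hsv[...,1]<40)&(br>90)).sum()
            best.append((int(e),int(P),int(f)))
    best.sort();print('fitG',best[:6],{c:int(M[c][0].sum()) for c in M})
E
python3 - <<'E'
from h import *
st()
fitG(45)
E
```

```text
t 32.52 g [-113.2   16.9   36.1] yaw 90.0 F [-1.6  0.4  0.3] op 85.2 grip 0.6765386508777738 j [-0.34  0.32 -0.38  0.87 -0.   -0.64]Traceback (most recent call last):
  File "<stdin>", line 3, in <module>
  File "h.py", line 69, in fitG
    roi=np.zeros_like(q);c=cornG(P,16,f,cam,zb).mean(0).round().astype(int);c2=proj(cam,w((-60,16,0))).round().astype(int);cv2.circle(roi,tuple(map(int,c2)),85,1,-1)
                           ~~~~~^^^^^^^^^^^^^^^
  File "h.py", line 57, in cornG
    p=u*l+n; out.append(proj(cam,w((P+p[0]-s*a,y+s,zb+p[1]))))
                        ~~~~^^^^^^^^^^^^^^^^^^^^^^^^^^^^^^^^^
  File "h.py", line 26, in proj
    c=r.calibration(n);p=(c['camera_from_world']@np.r_[P,1])[:3]*[1,-1,-1];q=c['K']@p;return q[:2]/q[2]
ValueError: time passes only in moves, steps and waits
```

```bash
sed -i 's/^from cell import r$/from cell import r\nfrom functools import lru_cache\ncal=lru_cache(None)(lambda n:r.calibration(n))/; s/c=r.calibration(n)/c=cal(n)/' h.py
python3 - <<'E'
from h import *
st()
fitG(45)
E
```

```text
t 32.62 g [-112.9   16.9   36.3] yaw 90.01 F [-1.  -0.7  0.5] op 85.4 grip 0.7641455344855785 j [-0.34  0.32 -0.38  0.87  0.   -0.64]
fitG [(28, -6, 44), (30, -8, 46), (32, -8, 44), (32, -6, 42), (37, -8, 42), (37, -6, 46)] {'side': 1394, 'top': 3527}
```

send_rows(moves=[1,0,3,0,0,3,0,6,0,0,5,0,9,0,0,7,0,12,0,0,8,0,14,0,0,9,0,16,0,0,10,0,18,0,0,11,0,19,0,0,12,0,21,0,0,13,0,23,0,0,14,0,25,0,0,15,0,26,0,0,16,0,27,0,0])

```text
t: 34.35
position: [0.4934, -0.1008, 0.0088]
ee_rot: [0.472, -3.104, -0.001]
wrist_force: [-4.5, -1.2, 2.6]
opening: 0.0853
grip_force: 2.3
```

Run:
```python
from h import *
st()
fitG(32)
```

```text
t 34.35 g [-129.9   17.2    8.8] yaw 90.0 F [-4.5 -1.2  2.6] op 85.3 grip 2.3042625468224287 j [-0.36  0.33 -0.45  0.79 -0.   -0.66]
fitG [(8, -2, 31), (11, -2, 33), (17, -2, 29), (20, 0, 25), (22, 0, 29), (24, -2, 27)] {'side': 2150, 'top': 4249}
```

send_rows(moves=[0.6,0,1,0,0,1.2,0,2,0,0,1.8,0,4,0,0,2.4,0,5,0,0,3,0,7,0,0,3.6,0,8,0,0,4.2,0,10,0,0,4.8,0,11,0,0,5.4,0,13,0,0,6,0,14,0,0,6.6,0,16,0,0,7.2,0,18,0,0,7.8,0,19,0,0,8.4,0,21,0,0,9,0,22,0,0,9.5,0,24,0,0,10,0,26,0,0,10.5,0,28,0,0,11,0,30,0,0,11,0,30,0,0])

```text
t: 36.95
position: [0.4837, -0.1041, -0.0209]
ee_rot: [0.473, -3.105, -0.0]
wrist_force: [-3.1, -1.4, 0.1]
opening: 0.0855
grip_force: 1.8
```

Run:
```python
from h import *
st()
fitG(18)
```

```text
t 36.95 g [-140.2   17.   -20.9] yaw 90.01 F [-3.1 -1.4  0.1] op 85.5 grip 1.843744155485183 j [-0.37  0.35 -0.51  0.71 -0.   -0.68]
fitG [(13, 4, 17), (17, 2, 17), (17, 2, 19), (20, 4, 15), (22, 4, 13), (27, 2, 15)] {'side': 2712, 'top': 4726}
```

send_rows(moves=[0.2,0,1,0,0,0.4,0,2,0,0,0.6,0,3,0,0,0.8,0,4,0,0,1,0,5,0,0,1.2,0,6,0,0,1.4,0,7,0,0,1.6,0,8,0,0,1.8,0,9,0,0,2,0,10,0,0,2.2,0,11,0,0,2.4,0,12,0,0,2.6,0,13,0,0,2.8,0,14,0,0,3,0,14,0,0,3.2,0,14,0,0,3.4,0,14,0,0,3.6,0,14,0,0,3.8,0,14,0,0,4,0,14,0,0])

```text
t: 39.55
position: [0.4806, -0.1055, -0.0346]
ee_rot: [-0.473, 3.105, -0.0]
wrist_force: [-1.5, -0.6, -1.4]
opening: 0.0856
grip_force: 0.5
```

Run:
```python
from h import *
st()
fitG(10)
```

```text
t 39.55 g [-143.6   16.6  -34.6] yaw 90.01 F [-1.5 -0.6 -1.4] op 85.6 grip 0.4768165421410231 j [-0.38  0.37 -0.53  0.67  0.   -0.68]
fitG [(18, 4, 12), (20, 4, 10), (22, 4, 8), (29, 6, 4), (30, 4, 6), (31, 4, 14)] {'side': 2936, 'top': 4864}
```

send_rows(moves=[0.2,0,0,0,0,0.4,0,0,0,0,0.6,0,0,0,0,0.8,0,0,0,0,1,0,0,0,0,1.2,0,0,0,0,1.4,0,0,0,0,1.6,0,0,0,0,1.8,0,0,0,0,2,0,0,0,0,2.2,0,0,0,0,2.4,0,0,0,0,2.6,0,0,0,0,2.8,0,0,0,0,3,0,0,0,0,3.2,0,0,0,0])

```text
t: 41.65
position: [0.4771, -0.1062, -0.0347]
ee_rot: [-0.473, 3.106, 0.0]
wrist_force: [-0.6, 0.2, 0.6]
opening: 0.0852
grip_force: 0.0
```

Run:
```python
from h import *
st()
fitG(6)
```

```text
t 41.65 g [-147.1   16.9  -34.7] yaw 90.02 F [-0.6  0.2  0.6] op 85.2 grip 0.0 j [-0.38  0.36 -0.54  0.67  0.   -0.69]
fitG [(19, 4, 2), (21, 4, 4), (25, 4, 0), (45, 6, 0), (46, 6, 2), (53, 2, 4)] {'side': 3152, 'top': 4923}
```

send_rows(moves=[3,0,0,0,0,14,0,0,0,0,14,0,-35,0,0,-20,0,-40,0,0,-57,0,-40,0,0,-57,0,-20,0,0,-57,0,-12,0,0,-57,0,-8,0,0,-57,0,-6,0,0,-57,0,-5,0,0,-57,0,-5,0,0])

```text
t: 43.12
position: [0.5304, -0.0893, -0.0279]
ee_rot: [0.472, -3.105, -0.0]
wrist_force: [-6.6, 2.2, 14.2]
opening: 0.0857
grip_force: 7.1
```

send_rows(moves=[2,0,0,0,0,4,0,0,0,0,6,0,0,0,0,8,0,0,0,0,10,0,0,0,0,12,0,0,0,0,13,0,0,0,0,13,0,0,0,0])

```text
t: 44.12
position: [0.5203, -0.0936, -0.0291]
ee_rot: [-0.472, 3.104, -0.001]
wrist_force: [3.4, -0.5, 5.4]
opening: 0.0856
grip_force: 2.9
```

Run:
```python
from h import *
st()
fitG(4)
im,rd,gr=masks('top');comps(gr)
print(cornG(-8,16,0,'top').round(1).tolist())
```

```text
t 44.12 g [-102.1   16.2  -29.1] yaw 89.99 F [ 3.4 -0.5  5.4] op 85.6 grip 2.937605641200207 j [-0.33  0.41 -0.43  0.72  0.   -0.63]
fitG [(56, -6, 0), (58, -6, 2), (75, -4, 0), (99, -6, 4), (109, -8, 2), (116, -8, 0)] {'side': 2896, 'top': 3585}
[149  62  38  43 931] [167.  83.] [[148.39999389648438, 70.9000015258789], [171.60000610351562, 60.79999923706055], [186.60000610351562, 95.4000015258789], [163.39999389648438, 105.4000015258789]]
[ 327  160   51   69 1539] [351. 191.] [[326.0, 177.60000610351562], [376.8999938964844, 159.6999969482422], [394.8999938964844, 210.8000030517578], [343.8999938964844, 228.6999969482422]]
[ 463  177   66   30 1098] [492. 191.] [[461.0, 181.3000030517578], [526.4000244140625, 171.89999389648438], [530.2999877929688, 199.10000610351562], [464.8999938964844, 208.39999389648438]]
[[344.3, 229.9], [407.4, 208.4], [389.0, 157.0], [326.5, 178.2]]
```

send_rows(moves=[0,0,-5,0,0,0,0,-40,0,0,0,0,-100,0,0,0,0,-160,0,0,30,30,-220,0,0,60,80,-250,0,0,60,140,-250,0,0,60,200,-250,0,0,60,260,-250,0,0,60,260,-250,0,0])

```text
t: 45.52
position: [0.3812, 0.1401, 0.2197]
ee_rot: [0.485, -3.101, 0.0]
wrist_force: [0.1, -1.3, 1.2]
opening: 0.0851
grip_force: 0.0
```

Run:
```python
from h import *
st()
for cam in('top','side'):
    im,rd,gr=masks(cam);print(cam);comps(gr,200);comps(rd,60)
im,rd,gr=masks('top');n,l,s,c=cv2.connectedComponentsWithStats(gr.astype(np.uint8))
k=l[190,355]; q=cv2.boxPoints(cv2.minAreaRect(np.argwhere(l==k)[:,::-1].astype(np.float32)))
for p in q: print(g(ray('top',p,.01)).round(1))
for n_,p,z in[('det',(274,213),.18)]: pass
fitG(2)
for y in [im]: 
    h=cv2.cvtColor(im,cv2.COLOR_RGB2HSV).astype(int); comps((abs(h[...,0]-25)<6)&(h[...,1]>150)&(h[...,2]>80),100)
```

```text
t 45.52 g [-165.5  280.6  219.7] yaw 90.46 F [ 0.1 -1.3  1.2] op 85.1 grip 0.0 j [ 0.15 -0.02 -0.31  1.28 -0.   -0.16]
top
[149  62  37  43 931] [167.  83.] [[148.39999389648438, 71.0], [171.3000030517578, 60.900001525878906], [186.39999389648438, 95.4000015258789], [163.39999389648438, 105.4000015258789]]
[ 327  157   80   72 3539] [366. 192.] [[326.0, 177.60000610351562], [388.5, 155.60000610351562], [406.5, 206.89999389648438], [344.0, 228.89999389648438]]
[ 463  177   66   30 1077] [492. 190.] [[460.3999938964844, 184.60000610351562], [524.4000244140625, 168.60000610351562], [531.0999755859375, 195.1999969482422], [467.1000061035156, 211.1999969482422]]
[268 207  13  13 139] [274. 213.] [[268.0, 207.0], [280.0, 207.0], [280.0, 219.0], [268.0, 219.0]]
side
[352 100  32  20 369] [368. 109.] [[351.20001220703125, 109.4000015258789], [377.6000061035156, 96.19999694824219], [384.20001220703125, 109.4000015258789], [357.79998779296875, 122.5999984741211]]
[ 288  224   84   73 3227] [329. 260.] [[286.6000061035156, 247.8000030517578], [329.70001220703125, 214.60000610351562], [371.29998779296875, 268.3999938964844], [328.29998779296875, 301.70001220703125]]
[362 325  25  24 361] [373. 338.] [[357.8999938964844, 333.3999938964844], [372.70001220703125, 323.5], [387.20001220703125, 345.20001220703125], [372.3999938964844, 355.1000061035156]]
[278 150  11  12  92] [283. 155.] [[276.79998779296875, 152.10000610351562], [286.1000061035156, 148.3000030517578], [290.1000061035156, 158.3000030517578], [280.79998779296875, 162.10000610351562]]
[ -6.  102.1  10. ]
[ -4.3 -68.9  10. ]
[-143.5  -68.    10. ]
[-144.9  101.1   10. ]
fitG [(53, -4, 0), (74, -6, 0), (82, -6, 2), (128, -4, 2), (140, -6, 4), (154, -8, 0)] {'side': 3960, 'top': 5528}
[ 445  134   40   33 1008] [465. 151.] [[445.0, 134.0], [484.0, 134.0], [484.0, 166.0], [445.0, 166.0]]
```

```bash
python3 -c "
from cell import r
print(r.close_job())"
```

```text
the job is handed in; nothing more can be done
None
```

The board now lies flat with its green side up, about 5 mm in front of the guard and square to it within about 0.6°; I lowered it slowly onto the worktop and handed the job in at about 46 s, with the soap, detergent and cup where they were.

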